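# Open a small pen gate by its thumb latch

## Task

The fence bay clamped to the bench has a small wooden gate held shut by a gravity latch. Press its thumb lever down to its stop to lift the latch bar out of the keeper, swing the gate away from you until it stands wide open, square to the fence, then let go so that the bar hangs down at rest again. Be gentle: never put more than about 20 N on the gate or fence, do not let the gate fly, do not touch the latch bar itself, and leave everything else on the bench where it is.

Things in the scene. Friction and masses are not known exactly. Their poses are not given: they have to be found in the camera images.
- frame: The fixed fence bay: plywood sill 460 (y) x 100 x 22 mm and two 40 x 40 mm posts, tops 210 mm above the bench like the gate's; nothing crosses above. Origin: centre of the sill's underside, on the bench. x points through the fence, away from the robot (the way the gate opens), y to the hinge post (centre y +150), z up; latch post at y -146. Shut, the gate spans y -119 to +121, x -11 to +11 mm.
- gate (a joint): Gate angle, rad: 0 shut, grows as it swings away from the robot (latch end to frame +x), stop at 1.6. It weighs about 0.45 kg and stays where it is left (stiff hinge: 1 to 2 N at the lever's distance moves it). Latched it has 0.02 rad of play; with the bar lifted it is past the keeper from 0.1 on.
- gate_hinge (a point): Point on the gate's upright hinge axis, level with the gate's top (210 mm up), at x +15, y +126 mm of the frame. Its axes turn with the gate and equal the frame's when shut. In these axes the gate's robot-side face is the plane x = -26 mm, from y -5 to -245; the thumb lever's centreline is at y -185. The gate's lower edge is 35 mm up.
- thumb (a joint): The thumb lever, jutting 46 mm from the gate's robot side, turning about a level axis 17 mm behind the face, 156 mm up. Its pad, a level steel plate 40 (out) x 32 x 5 mm over the lever's outer part, sits on a screwed stud: top at rest 174.5 mm above the bench, but set up to 10 mm higher or lower. Angle, rad: 0 at rest, grows pressed down, firm stop at 0.36 (12 mm down at 18 mm out from the face).
- bar: The steel latch bar on the gate's far side, 182 mm long, 20 high, 8 thick, about 0.2 kg; origin on its pivot, near mid-gate, 175 mm above the bench. Linked to the thumb lever, it drops as the lever comes up. Its free end lies in the keeper, a steel tray on the latch post's far side whose lip stands 13 mm above the bar's underside. It must not be touched.
- bar_tip (a point): Underside of the latch bar near its free end, over the keeper; 165 mm above the bench when down, some 16 mm higher with the lever at its stop. 2 to 4 N on the lever moves it, nearly constant; at the stop the force climbs steeply. The bar clears the keeper's lip only over the lever's last 2 mm (angle above 0.31): press till the stop is felt, 8 to 12 N, and keep it there past the keeper.
- chisel: Bystander: a chisel with a black and orange handle, 260 mm long, lying on the bench past the hinge post, 30 mm high.
- plug_dish: Bystander: a round metal dish of wooden plugs, 100 mm across, 16 mm high, on the bench beyond the fence; the gate swings over it (gate's lower edge is 35 mm above the bench).
- jig: Bystander: a wooden drilling block with four holes, 140 x 50 x 30 mm, beside the latch post.
- glue: Bystander: a white glue bottle, 56 mm across, 150 mm tall, beyond the hinge post.
- sander: Bystander: a cork sanding block, 110 x 70 x 36 mm, beyond the fence on the latch side.
- mallet: Bystander: a wooden mallet lying on the bench, 310 mm long, 60 mm high, far to the robot's right.
- try_square: Bystander: a try square, 120 mm stock and 200 mm blade, lying far to the robot's left, 16 mm high.

How it is judged:
By the outcome, as a careful person would: the job done as asked, in the order asked, and still so for the second after the job is handed in, with the robot touching nothing.
It also fails if it takes over 53 s, if anything falls off the work surface, if the arm or the gripper's body presses on something with over 40 N, if the wrist force passes 120 N, or if a joint passes its speed limit or range.

## Robot

A 7-joint arm with a two-finger parallel gripper is mounted at the origin on the work surface. World frame = base frame: x ahead of the robot, y to its left, z up, the work surface at z = 0. Lengths are in m, angles in rad, forces in N, time in s.
With the tool pointing down it reaches from about 0.4 to 0.85 m from the base axis. Payload 10.4 kg.
Tool frame: the origin (TCP) lies at the very end of the fingers, on their centre line; the grasp point (between the pads) lies 19 mm behind it; z points along the fingers, y is the direction in which the jaws open and shut (so a half turn about z gives the same grasp; the last joint's range is limited). The gripper opens to 87 mm and grips with 3 to 60 N. Pads are 19 mm wide; open, the fingers measure 117 mm over their backs; the gripper's body (75 mm by 190 mm) begins 51 mm behind the grasp point.
Start: joints at [1.139, 0.332, -0.065, 1.46, 0.022, 1.35, -0.088], TCP at [0.248, -0.574, 0.223] pointing down, gripper open.
Joint ranges: [-2.6, 2.6], [-0.5, 2.12], [-1.47, 1.34], [0.16, 2.42], [-1.27, 4.41], [0.06, 2.06], [-2.6, 2.6]. Speed limits (rad/s): [2.22, 2.22, 2.79, 2.79, 3.14, 3.14, 3.14].

## Interface

Orientations are given as a unit quaternion [x, y, z, w].
In Python, from bench import read_state, imaging, r gives the robot as it stands. The module is installed in compiled form; this text tells all that it offers.
- The arm moves only by the tool move_arm, never from a script. Its argument "series" is a list of rows, each a list of 4 numbers: the shift along the tool's x, y, z in m, then the turn about the tool's z in rad. In form: [[x, y, z, roll], ...]. A call has 1 to 20 rows; each row is the pose to reach, as a shift and turn from the pose commanded when the call began, along the tool's axes at that moment; what a row does not reach only later rows make up. A row lasts 1/10 s, in which the tool goes at most 50 mm and 8.59 degrees, less where a joint would pass 70% of its speed; a pose out of reach is approached as far as the arm can. A call with a gripper value outside its range is refused whole. "claw" is the gripper's target within -1 to 1 (fully open at 1, half-way at 0, shut at -1), set as the call begins (left out, the last holds). The fingers move at their own pace and stop on an object; "newtons" is the grip in N (left out, the last holds). Time passes only in rows, so rows that repeat a pose let the fingers close. It gives the time, the measured TCP pose, the force and the opening at its end, in the units of the state.
- read_state(): the state, without advancing time (a new reading comes with each control period).
- imaging.camera(name): name is "side" or "top"; returns (picture, depth): 400x640x3 uint8, red, green, blue; 400x640 float32, m along the optical axis (not along the pixel's ray), 0 where there is no reading.
- imaging.get_calibration(name): a dict with "camera_matrix" (3x3 intrinsics, pixels), "R" (3x3) and "t" (3): a world point X has camera coordinates R X + t. Camera axes: x right, y down, z forward; pixel columns grow to the right and rows downward; lengths in m; the calibration is good to about 2 mm. A picture is of the moment at which its call begins. get_calibration takes no time and is no camera call.
- r.close_job(): hands the job in, once; it reports no verdict.
The state is a dict: "time": time; "joint_positions": joint angles; "joint_vel": joint speeds; "joint_torque": joint torques, N m; "ee_pos": TCP position; "eef_rot": TCP orientation; "ft_force": force on the tool from outside, world axes, zero at the start; "torque": the same for the moment, N m; "width": finger opening in m.
Only numpy, scipy, OpenCV 4.12 (cv2) and the standard library are available. Lean on these libraries where they do the work, as an engineer would, in place of code of your own. Each camera call takes 0.05 s, during which the arm holds its last target.

## Working session

There is one attempt and no reset: what is moved stays moved. The work goes in short steps, Python scripts to look and compute and a tool call to move; the robot and the scene stay as the last step left them, time stands still between calls to the robot, and variables do not carry over. Pictures are saved under pics/ and viewed, and the job is handed in when it is done.

Besides the shell and the picture viewer there is one more tool, called after "Emit:" in YAML: its name, and indented under it one key for each argument. move_arm: Moves the arm, as the interface text tells. Its arguments: {"type":"object","properties":{"series":{"type":"array","items":{"type":"array","items":{"type":"number"}}},"claw":{"type":"number"},"newtons":{"type":"number"}},"required":["series"]}

```bash
mkdir -p pics; ls; python3 - <<'E'
from bench import read_state, imaging, r
import cv2,numpy as np
s=read_state()
for k,v in s.items(): print(k,np.round(v,4))
for n in("side","top"):
    p,d=imaging.camera(n); cv2.imwrite(f"pics/{n}0.png",p[:,:,::-1]); np.save(f"{n}0_d.npy",d); np.save(f"{n}0_p.npy",p)
    c=imaging.get_calibration(n); print(n,c, "campos",-np.array(c["R"]).T@np.array(c["t"]))
E
```

```text
pics
time 0.0
joint_positions [ 1.1394  0.3328 -0.0647  1.4609  0.0216  1.3499 -0.0885]
joint_vel [-0.0005  0.0014  0.0025  0.0012 -0.0022  0.0012  0.0009]
joint_torque [-3.00000e-04 -6.23259e+01  2.46000e-02 -3.89893e+01 -6.13000e-02
  3.97000e-02  2.00000e-04]
ee_pos [ 0.2483 -0.5732  0.2218]
eef_rot [ 9.792e-01  2.030e-01 -2.000e-04 -7.000e-04]
ft_force [-0.0943 -0.4467 -0.0783]
torque [-0.0385 -0.0051  0.0081]
width 0.0872
side {'camera_matrix': array([[498.3408329 ,   0.        , 323.02571564],
       [  0.        , 498.3408329 , 202.45385838],
       [  0.        ,   0.        ,   1.        ]]), 'R': array([[ 0.98113914, -0.19250418, -0.01755385],
       [-0.15813077, -0.74707182, -0.64566117],
       [ 0.11117849,  0.63625925, -0.76342224]]), 't': array([-0.60337971,  0.16717355,  1.65876856])} campos [ 0.43401535 -1.04666931  1.36368663]
top {'camera_matrix': array([[413.1450934 ,   0.        , 317.34127249],
       [  0.        , 413.1450934 , 202.71337604],
       [  0.        ,   0.        ,   1.        ]]), 'R': array([[-0.02906025, -0.99953595, -0.00913173],
       [-0.99470222,  0.0298185 , -0.09837864],
       [ 0.09860529,  0.00622445, -0.99510716]]), 't': array([-0.00196044,  0.62909263,  1.30141319])} campos [ 0.49737664 -0.0288187   1.35691696]
```

View pics/side0.png

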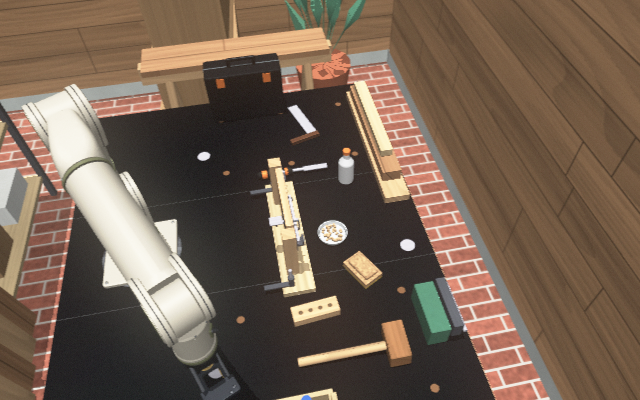

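View pics/top0.png

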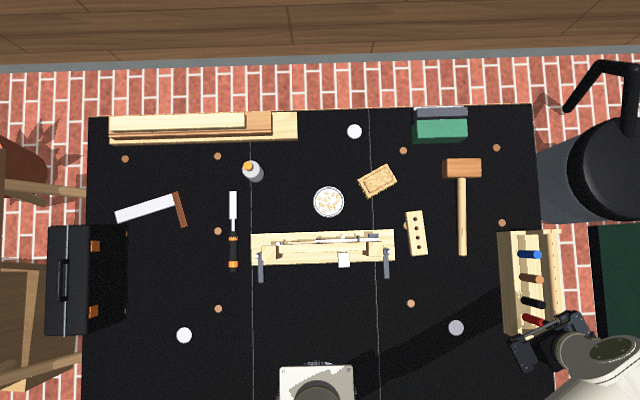

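The side view shows the fence at about (290,225), with the pad at (276,221). The top view shows the sill spanning cols 251–395, rows 230–265, and the white pad at (344,260). Next I'll zoom in.

```bash
cat > h.py <<'E'
import numpy as np,cv2
from bench import imaging
def cal(n):
    c=imaging.get_calibration(n); return np.array(c["camera_matrix"]),np.array(c["R"]),np.array(c["t"])
def cloud(n,d):
    K,R,t=cal(n); v,u=np.mgrid[0:400,0:640]
    X=np.stack([(u-K[0,2])/K[0,0]*d,(v-K[1,2])/K[1,1]*d,d],-1)
    return (X-t)@R
def onplane(n,u,v,z):
    K,R,t=cal(n); c=-R.T@t; ray=R.T@np.array([(u-K[0,2])/K[0,0],(v-K[1,2])/K[1,1],1.]); return c+ray*(z-c[2])/ray[2]
def proj(n,X):
    K,R,t=cal(n); x=K@(R@np.array(X)+t); return x[:2]/x[2]
E
python3 - <<'E'
from h import *
for n,(a,b,c,e) in {"top":(240,225,400,290),"side":(240,150,330,300)}.items():
    p=np.load(n+"0_p.npy"); crop=p[b:e,a:c,::-1]; s=5 if n=="top" else 4
    cv2.imwrite(f"pics/z{n}.png",cv2.resize(crop,None,fx=s,fy=s,interpolation=cv2.INTER_CUBIC))
    P=cloud(n,np.load(n+"0_d.npy"))
    print(n)
    if n=="top":
        for v in range(228,286,3): print(v,[int(1000*P[v,u,2]) for u in range(246,402,6)])
P=cloud("top",np.load("top0_d.npy"))
z=P[...,2]; v,u=np.mgrid[0:400,0:640]
roi=(u>240)&(u<400)&(v>225)&(v<290)
m=roi&(z>.2)&(z<.218); q=P[m]; print("gate/post tops",len(q),q.min(0),q.max(0))
print(cv2.minAreaRect(q[:,:2].astype(np.float32)*1000))
m=roi&(z>.012)&(z<.028); q=P[m]; print("sill",len(q)); print(cv2.minAreaRect(q[:,:2].astype(np.float32)*1000))
p=np.load("top0_p.npy")
m=roi&(u>334)&(u<354)&(v>248)&(v<272)&(p.min(-1)>190)&(z>.14)
q=P[m];print("pad",len(q),np.median(q,0),q.min(0),q.max(0),cv2.minAreaRect(q[:,:2].astype(np.float32)*1000))
E
```

```text
top
228 [0, 1, 2, -1, 2, -5, -3, 2, -1, 6, 0, 0, 3, -1, 0, 3, -3, 2, 4, -2, -2, 3, 1, 2, 1, 3]
231 [-1, 5, 3, 1, 1, 0, 4, 1, 3, 1, -1, 1, 5, 22, 23, 26, 23, 24, 27, 24, 22, 20, 21, 25, 22, 2]
234 [1, 23, 26, 23, 20, 21, 22, 22, 21, 26, 22, 22, 22, 21, 24, 20, 22, 21, 24, 23, 27, 179, 178, 24, 25, 5]
237 [0, 20, 27, 20, 23, 22, 25, 31, 22, 25, 21, 25, 25, 20, 24, 22, 158, 22, 24, 19, 25, 168, 164, 22, 22, 0]
240 [3, 22, 27, 24, 25, 22, 18, 24, 24, 23, 24, 22, 183, 183, 189, 187, 185, 191, 189, 189, 182, 183, 181, 29, 22, 0]
243 [-5, 21, 24, 26, 23, 190, 92, 149, 152, 176, 175, 149, 187, 211, 214, 213, 210, 211, 214, 213, 155, 212, 209, 23, 25, 3]
246 [-4, 25, 19, 213, 211, 199, 1356, 213, 1356, 214, 209, 212, 212, 209, 215, 209, 212, 211, 212, 211, 151, 210, 216, 23, 22, 4]
249 [-2, 27, 27, 210, 211, 194, 211, 212, 212, 212, 212, 213, 215, 210, 215, 215, 214, 210, 209, 213, 146, 213, 211, 64, 21, 0]
252 [0, 1356, 67, 208, 211, 198, 207, 211, 20, 22, 22, 20, 23, 29, 18, 21, 158, 20, 22, 19, 147, 210, 212, 64, 100, 1]
255 [0, 24, 99, 209, 210, 198, 25, 26, 21, 23, 21, 23, 21, 27, 29, 21
[... 830 characters left out ...]
3, -1, -2, 1, 0, -2, -2, 2, 1, 1, 2, 7, -1, 4, 3, 0, -3, 4, 3, -1, -1]
285 [-2, 1, 0, 0, 1, 4, 4, -2, 0, 4, 3, 3, 7, 1, 0, 2, -2, 0, 0, 5, -1, 2, 0, 3, 1, -2]
side
gate/post tops 1125 [ 0.45885724 -0.19827312  0.2002225 ] [0.51797521 0.13751416 0.21755367]
((488.4452819824219, -30.364593505859375), (58.717369079589844, 335.73321533203125), 0.09694376587867737)
sill 2523
((461.52593994140625, -32.33256530761719), (152.74868774414062, 460.0279846191406), 0.18860489130020142)
pad 195 [ 0.45506817 -0.09167761  0.1725299 ] [ 0.43181145 -0.11598737  0.1582586 ] [ 0.49737664 -0.0288187   1.35691696] ((462.057861328125, -67.33727264404297), (89.39641571044922, 54.154117584228516), 78.68779754638672)
```

View pics/ztop.png

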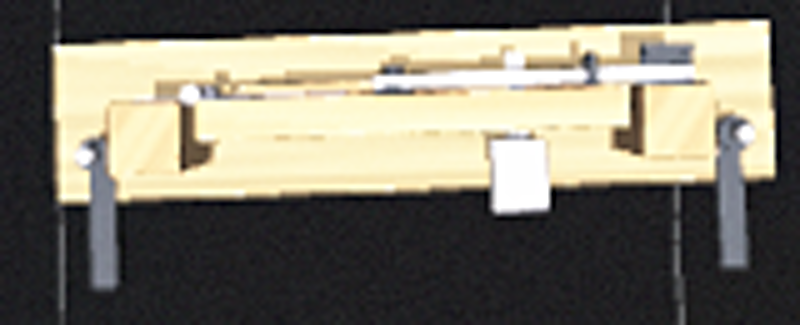

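View pics/zside.png

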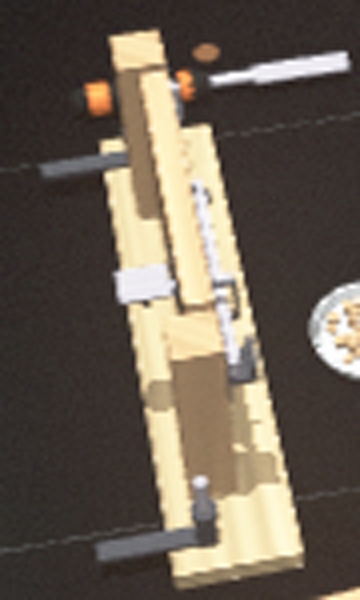

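```bash
python3 - <<'E'
from h import *
P=cloud("top",np.load("top0_d.npy")); p=np.load("top0_p.npy"); z=P[...,2]; v,u=np.mgrid[0:400,0:640]
# sill: fine contour corners on z=.022 
roi=(u>240)&(u<400)&(v>225)&(v<268)
m=roi&(z>.012)&(z<.03)
q=P[m]
# far edge of sill per col
pts=[]
for c in range(255,330,3):
    col=[r for r in range(228,245) if m[r,c]]
    if col: pts.append(onplane("top",c,min(col)-.5,.022)[:2])
pts=np.array(pts); k=np.polyfit(pts[:,1],pts[:,0],1); print("far edge slope",k, np.std(pts[:,0]-np.polyval(k,pts[:,1])))
# gate top line
m=roi&(z>.203)&(z<.218)
for a,b in((280,355),):
  near=[];far=[]
  for c in range(a,b,3):
    col=[r for r in range(238,258) if m[r,c]]
    if col: near.append(onplane("top",c,max(col)+.5,.21)[:2]); far.append(onplane("top",c,min(col)-.5,.21)[:2])
  for L in(near,far):
    L=np.array(L);k=np.polyfit(L[:,1],L[:,0],1); print("gate edge",k,np.std(L[:,0]-np.polyval(k,L[:,1])))
# posts
for a,b in((258,275),(372,392)):
  mm=m&(u>=a)&(u<b); q=P[mm]; print("post",len(q),np.percentile(q,[2,50,98],axis=0).round(4).tolist(),"px",u[mm].min(),u[mm].max(),v[mm].min(),v[mm].max())
m=(u>330)&(u<358)&(v>246)&(v<272)&(z>.15)&(z<.19)
q=P[m]; print("pad",len(q),"px",u[m].min(),u[m].max(),v[m].min(),v[m].max(),np.median(q,0),np.percentile(q,[3,97],axis=0))
for r in range(250,270): print(r,[int(1000*z[r,c]) for c in range(334,354)])
print("bar");q=P[(u>300)&(u<380)&(v>232)&(v<242)&(z>.17)&(z<.195)];print(np.percentile(q,[2,50,98],axis=0).round(3))
E
```

```text
far edge slope [-0.00494307  0.53781863] 0.000986264730686108
gate edge [-0.00293555  0.47650922] 0.0007707109483254288
gate edge [-0.00333204  0.4985586 ] 0.0008065770532035803
post 193 [[0.4591, 0.1016, 0.2073], [0.4784, 0.1183, 0.2114], [0.4977, 0.1349, 0.2154]] px 261 274 245 259
post 157 [[0.4615, -0.1978, 0.2073], [0.4783, -0.1823, 0.2116], [0.4973, -0.1679, 0.2155]] px 372 383 242 255
pad 169 px 338 349 251 266 [ 0.45210625 -0.09219652  0.17158925] [[ 0.43216465 -0.10674158  0.16057612]
 [ 0.47144418 -0.07607497  0.17576613]]
250 [212, 212, 207, 212, 213, 210, 208, 211, 211, 211, 215, 211, 208, 212, 215, 210, 209, 211, 207, 211]
251 [23, 24, 22, 20, 22, 22, 27, 156, 163, 158, 161, 160, 21, 21, 26, 23, 22, 24, 1356, 23]
252 [22, 24, 21, 30, 23, 21, 20, 18, 158, 160, 158, 160, 22, 22, 20, 25, 25, 23, 20, 26]
253 [24, 22, 24, 21, 171, 171, 170, 174, 171, 174, 171, 173, 171, 173, 175, 170, 21, 22, 28, 24]
254 [21, 20, 26, 26, 170, 170, 172, 172, 172, 170, 174, 175, 172, 171, 170, 173, 23, 24, 27, 24]
255 [23, 23, 21, 20, 171, 171, 169, 173, 167, 170, 171, 174, 175, 171, 172, 166, 
[... 618 characters left out ...]
72, 171, 172, 171, 171, 171, 173, 171, 173, 177, 173, -6, 5, 2, 0]
263 [-4, -2, 0, -1, 3, 171, 172, 171, 173, 167, 169, 169, 171, 171, 173, 173, 0, 1, 7, 0]
264 [3, 2, 0, 2, 4, 170, 173, 167, 168, 168, 169, 174, 176, 173, 169, 173, 2, 2, 0, 0]
265 [4, 0, 6, 2, 3, 173, 169, 172, 171, 175, 175, 173, 174, 172, 167, 168, -3, 0, 2, 0]
266 [3, -3, 0, 1, 3, 168, 174, 173, 171, 170, 170, 173, 171, 170, 171, 172, -1, 2, 3, 2]
267 [3, 1, 0, 3, 0, 0, 0, 0, 1, 4, -1, 1, 5, 6, 2, 2, 0, 3, 4, 8]
268 [-2, 3, 0, 7, 5, 0, 2, 3, 0, -3, 0, 2, 2, 6, 1, -1, 0, -1, -2, 3]
269 [2, -2, 1, 5, 1, 0, 0, 2, 0, 3, 0, 0, 6, 3, 2, 0, 1, 4, -1, 1]
bar
[[ 0.5   -0.19   0.176]
 [ 0.507 -0.116  0.186]
 [ 0.523 -0.017  0.192]]
```

The poses hold up. The frame origin is at about (0.488, -0.033) with yaw near 0.004. The pad is centred near (0.451, -0.092), with its top at about 0.170 after taking off the roughly 1.5 mm depth bias seen on the 210 mm tops. Pad width, lever y and face x all fit the sizes given. I'll shut the fingers and move above the pad, with the tool's y along the fence.

Emit:
move_arm:
  series:
    - [0,0,-0.02,0]
    - [0.01,-0.01,-0.035,0]
    - [0.03,-0.029,-0.038,0.03]
    - [0.053,-0.05,-0.038,0.06]
    - [0.076,-0.072,-0.038,0.09]
    - [0.1,-0.095,-0.038,0.12]
    - [0.125,-0.119,-0.038,0.15]
    - [0.15,-0.143,-0.038,0.18]
    - [0.175,-0.166,-0.038,0.21]
    - [0.2,-0.19,-0.038,0.24]
    - [0.225,-0.214,-0.038,0.27]
    - [0.25,-0.238,-0.038,0.3]
    - [0.275,-0.262,-0.038,0.33]
    - [0.3,-0.286,-0.038,0.35]
    - [0.322,-0.307,-0.038,0.37]
    - [0.343,-0.327,-0.038,0.39]
    - [0.36,-0.343,-0.038,0.4]
    - [0.372,-0.354,-0.038,0.409]
    - [0.378,-0.36,-0.038,0.409]
    - [0.379,-0.36,-0.038,0.409]
  claw: -1
  newtons: 20

```text
time: 2.1
ee_pos: [0.4531, -0.0913, 0.2607]
eef_rot: [1.0, 0.001, 0.0, 0.0]
ft_force: [0.1, -0.2, 0.1]
width: 0.0005
```

Emit:
move_arm:
  series:
    - [0,0,0.02,0]
    - [0,0,0.04,0]
    - [0,0,0.055,0]
    - [0,0,0.066,0]
    - [0,0,0.074,0]
    - [0,0,0.078,0]
    - [0,0,0.08,0]
    - [0,0,0.08,0]

```text
time: 2.9
ee_pos: [0.4533, -0.0926, 0.1808]
eef_rot: [1.0, -0.0, 0.0, 0.0]
ft_force: [-0.3, -0.7, 1.1]
width: 0.0005
```

```bash
python3 - <<'E'
from h import *
p,d=imaging.camera("side"); cv2.imwrite("pics/s1.png",cv2.resize(p[120:310,190:390,::-1],None,fx=3,fy=3,interpolation=cv2.INTER_CUBIC))
from bench import read_state
s=read_state();print(s["joint_positions"],s["ee_pos"],s["ft_force"])
for X in([.4531,-.0913,.181],[.4531,-.092,.17]): print((proj("side",X)-[190,120])*3)
E
```

```text
[ 0.6308949   0.03313807 -0.53214405  1.90384004  0.01812847  1.20864538
 -1.47839649] [ 0.4533673  -0.09256722  0.18094677] [ 1.09878661  0.40107207 -0.05100079]
[256.35413174 293.67604381]
[257.42270049 300.92971789]
```

View pics/s1.png

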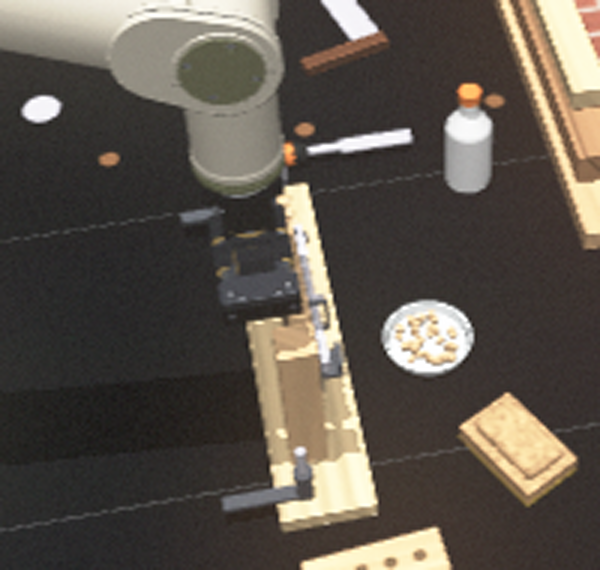

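The hand, at about (255,280) in the crop, hides the fingertips and pad, so I'll rely on numbers and force. Next comes a slow descent to feel the pad.

Emit:
move_arm:
  series:
    - [0,0,0.004,0]
    - [0,0,0.008,0]
    - [0,0,0.01,0]
    - [0,0,0.012,0]
    - [0,0,0.014,0]
    - [0,0,0.015,0]
    - [0,0,0.015,0]

```text
time: 3.65
ee_pos: [0.4531, -0.0927, 0.1655]
eef_rot: [1.0, -0.0, -0.0, 0.0]
ft_force: [-0.8, -2.7, 2.8]
width: 0.0006
```

Emit:
move_arm:
  series:
    - [0,0,0.001,0]
    - [0,0,0.002,0]
    - [0,0,0.003,0]
    - [0,0,0.003,0]

```text
time: 4.05
ee_pos: [0.4531, -0.0927, 0.1624]
eef_rot: [1.0, -0.0, -0.0, 0.0]
ft_force: [-1.3, -2.6, 2.3]
width: 0.0007
```

Emit:
move_arm:
  series:
    - [0,0,0.001,0]
    - [0,0,0.002,0]
    - [0,0,0.002,0]

```text
time: 4.35
ee_pos: [0.4531, -0.0925, 0.1604]
eef_rot: [1.0, -0.0, -0.0, 0.0]
ft_force: [-1.7, -2.8, 2.5]
width: 0.0002
```

Emit:
move_arm:
  series:
    - [0,0,0.0005,0]
    - [0,0,0.001,0]
    - [0,0,0.001,0]

```text
time: 4.65
ee_pos: [0.4531, -0.0925, 0.1595]
eef_rot: [1.0, -0.0, -0.0, 0.0]
ft_force: [-1.3, -2.1, 3.3]
width: 0.0003
```

Emit:
move_arm:
  series:
    - [0,0,0.0005,0]
    - [0,0,0.001,0]
    - [0,0,0.001,0]

```text
time: 4.95
ee_pos: [0.4532, -0.0925, 0.1585]
eef_rot: [1.0, -0.0, 0.0, 0.0]
ft_force: [-1.7, -3.0, 3.1]
width: 0.0005
```

Emit:
move_arm:
  series:
    - [0,0,0.0005,0]
    - [0,0,0.0005,0]

```text
time: 5.15
ee_pos: [0.4534, -0.0926, 0.1584]
eef_rot: [1.0, -0.0, 0.0, 0.0]
ft_force: [-1.2, -2.8, 5.8]
width: 0.0004
```

Emit:
move_arm:
  series:
    - [0,0,0.0005,0]
    - [0,0,0.0005,0]

```text
time: 5.35
ee_pos: [0.4537, -0.0927, 0.1582]
eef_rot: [1.0, -0.0, 0.001, 0.0]
ft_force: [-1.5, -3.1, 7.8]
width: 0.0006
```

Emit:
move_arm:
  series:
    - [0,0,0.0004,0]
    - [0,0,0.0004,0]

```text
time: 5.55
ee_pos: [0.454, -0.0927, 0.158]
eef_rot: [1.0, -0.0, 0.001, 0.0]
ft_force: [-3.0, -2.5, 9.5]
width: 0.0003
```

The stop is felt at 9.5 N with TCP z at 0.158, as predicted. Now I swing gently along the arc about the hinge, turning with the gate.

Emit:
move_arm:
  series:
    - [0.002,0.0005,0.0002,-0.01]
    - [0.0047,0.0012,0.0003,-0.025]
    - [0.0075,0.0018,0.0003,-0.04]
    - [0.0112,0.0026,0.0003,-0.06]
    - [0.015,0.0034,0.0003,-0.08]
    - [0.0188,0.004,0.0003,-0.1]
    - [0.0226,0.0046,0.0003,-0.12]
    - [0.0255,0.005,0.0003,-0.135]
    - [0.0284,0.0053,0.0003,-0.15]
    - [0.0284,0.0053,0.0003,-0.15]

```text
time: 6.55
ee_pos: [0.483, -0.0979, 0.158]
eef_rot: [0.997, 0.075, 0.002, 0.0]
ft_force: [0.0, -2.8, 9.1]
width: 0.0005
```

```bash
python3 - <<'E'
from h import *
from bench import read_state
for n in("top","side"):
    p,d=imaging.camera(n); a,b,c,e={"top":(220,200,420,290),"side":(230,120,390,310)}[n]
    cv2.imwrite(f"pics/{n}2.png",cv2.resize(p[b:e,a:c,::-1],None,fx=4 if n=="top" else 3,fy=4 if n=="top" else 3,interpolation=cv2.INTER_CUBIC))
s=read_state();print(s["ee_pos"],s["ft_force"],s["torque"])
E
```

```text
[ 0.48303604 -0.09789765  0.15802405] [ 0.85495486 -3.06791125  9.09687432] [-0.59324648 -0.24958049 -0.0169918 ]
```

View pics/top2.png

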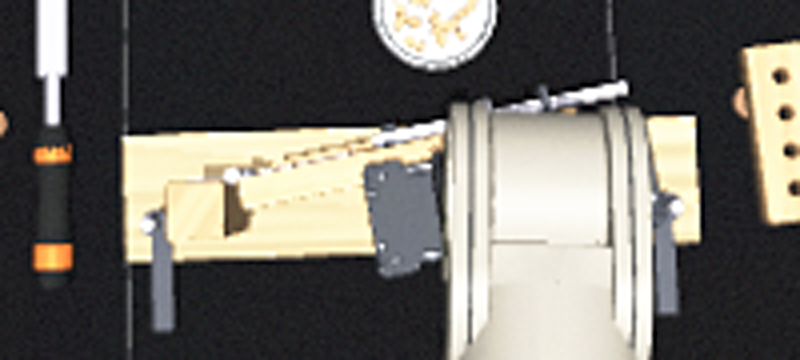

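View pics/side2.png

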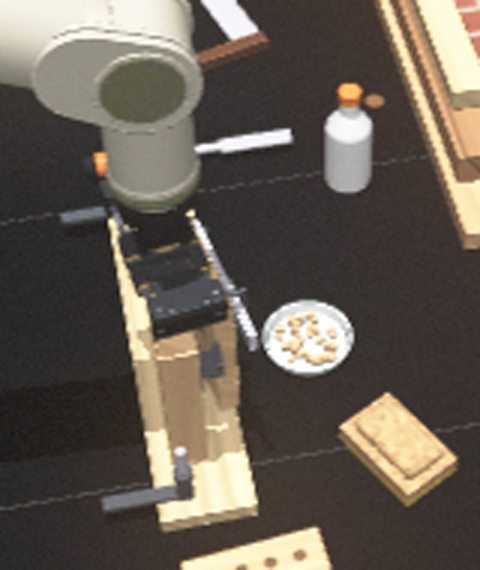

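The gate has followed to about 0.15 rad. In the top crop the bar end at (620,90) is clear of the keeper, and in the side crop the bar end at (252,345) is out past the keeper at (212,360). Continuing.

Emit:
move_arm:
  series:
    - [0.0025,0.0007,0,-0.013]
    - [0.006,0.0015,0,-0.032]
    - [0.0095,0.0022,0,-0.05]
    - [0.0132,0.003,0,-0.07]
    - [0.017,0.0037,0,-0.09]
    - [0.0207,0.0043,0,-0.11]
    - [0.0245,0.0048,0,-0.13]
    - [0.0284,0.0053,0,-0.15]
    - [0.0322,0.0057,0,-0.17]
    - [0.036,0.006,0,-0.19]
    - [0.0399,0.0063,0,-0.21]
    - [0.0437,0.0064,0,-0.23]
    - [0.0476,0.0065,0,-0.25]
    - [0.0514,0.0065,0,-0.27]
    - [0.0553,0.0065,0,-0.29]
    - [0.0591,0.0063,0,-0.31]
    - [0.063,0.0061,0,-0.33]
    - [0.0668,0.0058,0,-0.35]
    - [0.0688,0.0056,0,-0.36]
    - [0.0688,0.0056,0,-0.36]

```text
time: 8.65
ee_pos: [0.5519, -0.0924, 0.158]
eef_rot: [0.968, 0.253, 0.002, 0.0]
ft_force: [0.1, -0.1, 9.2]
width: 0.0001
```

```bash
cat > chk.py <<'E'
from h import *
from bench import read_state
import sys
s=read_state(); e=np.array(s["ee_pos"]); q=s["eef_rot"]; psi=2*np.arctan2(q[1],q[0])
H=np.array([.503,.0935]); th=psi; c,sn=np.cos(-th),np.sin(-th)
r=e[:2]-H; g=np.array([c*r[0]-sn*r[1],sn*r[0]+c*r[1]])
print("t",s["time"],"psi",psi,"tcp in tool-aligned gate axes mm",(g*1000).round(1),"radius",np.hypot(*r)*1000,"z",e[2],"F",np.round(s["ft_force"],1),"q",np.round(s["joint_positions"],2))
p,d=imaging.camera("top"); P=cloud("top",d); z=P[...,2]
v,u=np.mgrid[0:400,0:640]
m=(z>.203)&(z<.218)&(P[...,0]>.45)&(P[...,0]<.78)&(P[...,1]>-.2)&(P[...,1]<.1)
img=p[100:300,200:440,::-1].copy(); img[m[100:300,200:440]]=(0,0,255)
cv2.imwrite(f"pics/{sys.argv[1]}.png",np.hstack([cv2.resize(p[100:300,200:440,::-1],None,fx=3,fy=3,interpolation=cv2.INTER_CUBIC)]))
m&=(P[...,0]>.51)
q=P[m][:,:2].astype(np.float32)
if len(q)>20:
    vx,vy,x0,y0=cv2.fitLine(q,cv2.DIST_HUBER,0,.01,.01).ravel(); print("gate top pts",len(q),"angle",np.arctan2(vx,-vy) if vy<0 else np.arctan2(-vx,vy), "centre",x0,y0,np.percentile(q,[2,98],axis=0))
E
python3 chk.py c1
```

```text
t 8.65 psi 0.5107209447114774 tcp in tool-aligned gate axes mm [ -48.3 -186.1] radius 192.26349952359135 z 0.1580227436726366 F [ 0.1 -0.1  9.2] q [ 0.58  0.29 -0.57  1.7   0.16  1.2  -1.1 ]
gate top pts 228 angle 0.60719335 centre 0.54601634 4.0554394e-05 [[ 0.51188103 -0.1436391 ]
 [ 0.64645423  0.06080686]]
```

View pics/c1.png

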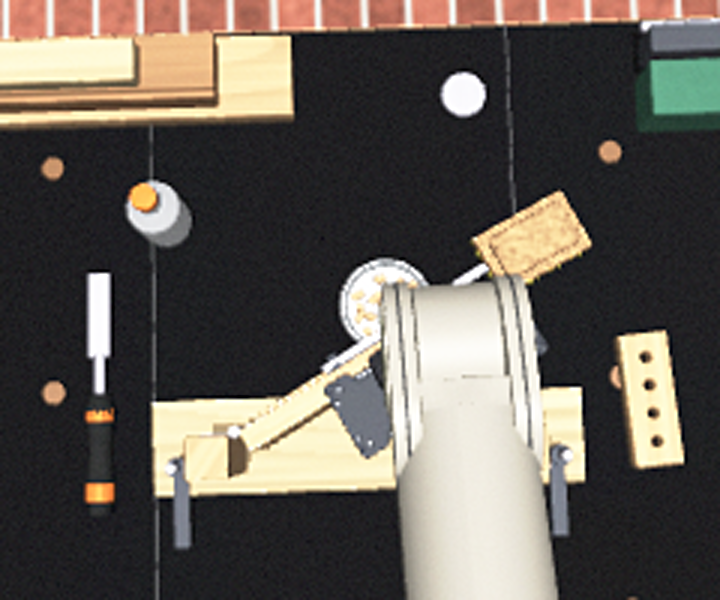

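The gate moves with the tool, and the forces are steady. Continuing with the same relative rows.

Emit:
move_arm:
  series:
    - [0.0025,0.0007,0,-0.013]
    - [0.006,0.0015,0,-0.032]
    - [0.0095,0.0022,0,-0.05]
    - [0.0132,0.003,0,-0.07]
    - [0.017,0.0037,0,-0.09]
    - [0.0207,0.0043,0,-0.11]
    - [0.0245,0.0048,0,-0.13]
    - [0.0284,0.0053,0,-0.15]
    - [0.0322,0.0057,0,-0.17]
    - [0.036,0.006,0,-0.19]
    - [0.0399,0.0063,0,-0.21]
    - [0.0437,0.0064,0,-0.23]
    - [0.0476,0.0065,0,-0.25]
    - [0.0514,0.0065,0,-0.27]
    - [0.0553,0.0065,0,-0.29]
    - [0.0591,0.0063,0,-0.31]
    - [0.063,0.0061,0,-0.33]
    - [0.0668,0.0058,0,-0.35]
    - [0.0688,0.0056,0,-0.36]
    - [0.0688,0.0056,0,-0.36]

```text
time: 10.7
ee_pos: [0.6144, -0.0631, 0.1581]
eef_rot: [0.907, 0.422, 0.002, -0.0]
ft_force: [0.0, 0.1, 9.6]
width: 0.0006
```

```bash
python3 chk.py c2
```

```text
t 10.7 psi 0.8711597072931209 tcp in tool-aligned gate axes mm [ -48.  -186.1] radius 192.16428521049838 z 0.1580971008774266 F [0.  0.1 9.6] q [ 0.51  0.43 -0.62  1.54  0.25  1.25 -0.85]
gate top pts 268 angle 0.9589682 centre 0.54677325 0.041776124 [[ 0.51237523 -0.00658003]
 [ 0.61538359  0.07506829]]
```

View pics/c2.png

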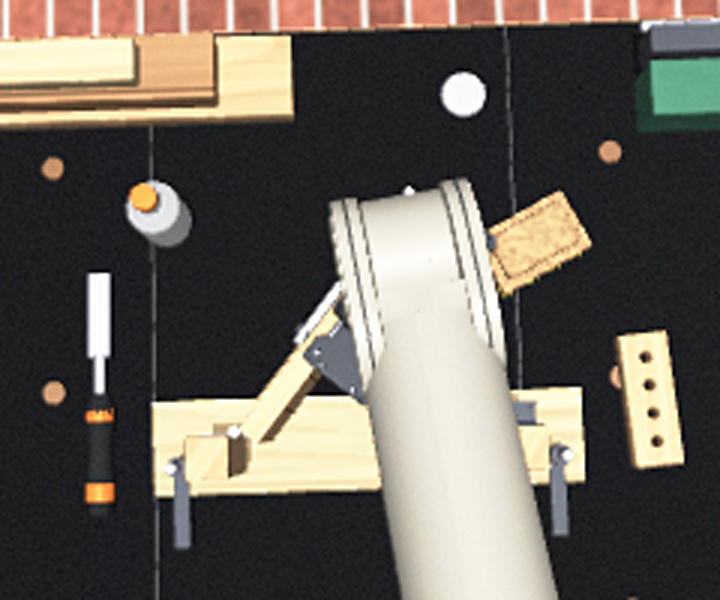

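The gate is at about 0.9 rad, and the bar and hand are clear of the sander and bottle. Continuing.

Emit:
move_arm:
  series:
    - [0.0025,0.0007,0,-0.013]
    - [0.006,0.0015,0,-0.032]
    - [0.0095,0.0022,0,-0.05]
    - [0.0132,0.003,0,-0.07]
    - [0.017,0.0037,0,-0.09]
    - [0.0207,0.0043,0,-0.11]
    - [0.0245,0.0048,0,-0.13]
    - [0.0284,0.0053,0,-0.15]
    - [0.0322,0.0057,0,-0.17]
    - [0.036,0.006,0,-0.19]
    - [0.0399,0.0063,0,-0.21]
    - [0.0437,0.0064,0,-0.23]
    - [0.0476,0.0065,0,-0.25]
    - [0.0514,0.0065,0,-0.27]
    - [0.0553,0.0065,0,-0.29]
    - [0.0591,0.0063,0,-0.31]
    - [0.063,0.0061,0,-0.33]
    - [0.0668,0.0058,0,-0.35]
    - [0.0688,0.0056,0,-0.36]
    - [0.0688,0.0056,0,-0.36]

```text
time: 12.75
ee_pos: [0.6626, -0.0136, 0.1581]
eef_rot: [0.816, 0.578, 0.001, -0.0]
ft_force: [-1.7, 0.5, 9.6]
width: 0.0003
```

```bash
python3 chk.py c3; python3 - <<'E'
from h import *
p,d=imaging.camera("top");P=cloud("top",d);z=P[...,2]
m=(z>.203)&(z<.218)&(P[...,0]>.51)&(P[...,0]<.78)&(P[...,1]>-.1)&(P[...,1]<.11)
L=[];R=[]
for r in range(150,250):
    cs=np.where(m[r,260:330])[0]
    if len(cs)>3: L.append(onplane("top",260+cs.min()-.5,r,.21)); R.append(onplane("top",260+cs.max()+.5,r,.21))
L=np.array(L);R=np.array(R)
for a,b in zip(L,R): print(a[:2].round(4),b[:2].round(4))
E
```

```text
t 12.75 psi 1.2315088518824269 tcp in tool-aligned gate axes mm [ -47.9 -186.1] radius 192.17894026855367 z 0.15808393551301117 F [-1.7  0.5  9.6] q [ 0.43  0.54 -0.68  1.41  0.34  1.31 -0.6 ]
gate top pts 292 angle 1.3210595 centre 0.5542055 0.06231176 [[0.51225881 0.03988965]
 [0.63506014 0.08146225]]
[0.6348 0.0472] [0.6344 0.036 ]
[0.632  0.0472] [0.6316 0.036 ]
[0.6291 0.0473] [0.6288 0.0361]
[0.6264 0.0502] [0.626  0.0362]
[0.6236 0.0502] [0.6233 0.039 ]
[0.6208 0.0503] [0.6205 0.0391]
[0.6181 0.0531] [0.6177 0.0392]
[0.5875 0.0622] [0.5871 0.0483]
[0.5847 0.0623] [0.5841 0.04  ]
[0.582  0.0651] [0.5813 0.04  ]
[0.5792 0.0652] [0.5785 0.0401]
[0.5765 0.0652] [0.5758 0.043 ]
[0.5737 0.0653] [0.573 0.043]
[0.571  0.0681] [0.5702 0.0431]
[0.5682 0.0682] [0.5674 0.0432]
[0.5654 0.0682] [0.5647 0.046 ]
[0.5627 0.0711] [0.562  0.0461]
[0.5599 0.0711] [0.5592 0.0461]
[0.5571 0.0712] [0.5565 0.049 ]
[0.5544 0.0713] [0.5537 0.049 ]
[0.5517 0.0741] [0.5509 0.0491]
[0.5489 0.0742] [0.5482 0.0492]
[0.5461 0.0742] [0.5455 0.052 ]
[0.5434 0.0771] [0.5427 0.0521]
[0.5407 0.0771] [0.5399 0.0521]
[0.5379 0.0772] [0.5372 0.055 ]
[0.5352 0.08  ] [0.5345 0.055 ]
[0.5324 0.0801] [0.5317 0.0551]
[0.5297 0.0801] [0.529  0.0579]
[0.5269 0.0802] [0.5263 0.058 ]
[0.5242 0.083 ] [0.5235 0.0581]
[0.5215 0.0831] [0.5208 0.0609]
[0.5187 0.0831] [0.5181 0.0609]
[0.516  0.0859] [0.5153 0.061 ]
[0.5133 0.086 ] [0.5126 0.0638]
[0.5105 0.086 ] [0.51   0.0667]
```

View pics/c3.png

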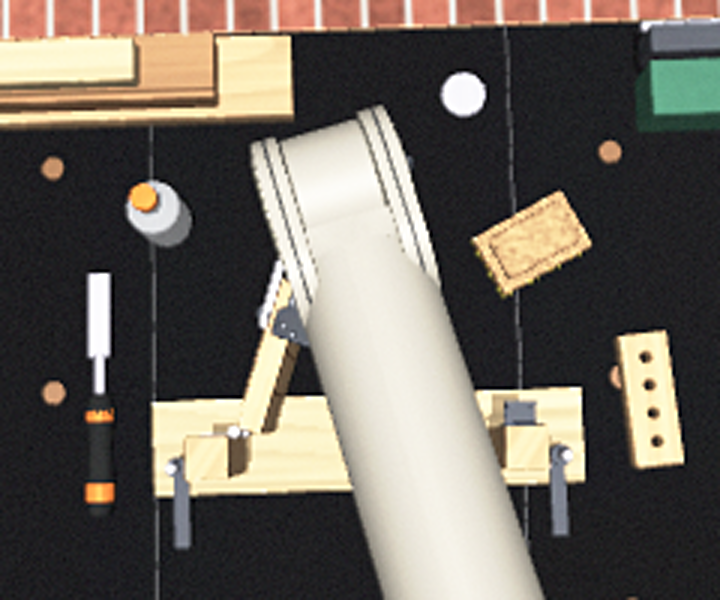

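The edge fit puts the gate at about 1.265 rad, some 0.03 ahead of the tool yaw. I'll advance 0.30 and then measure again.

Emit:
move_arm:
  series:
    - [0.0025,0.0007,0,-0.013]
    - [0.006,0.0015,0,-0.032]
    - [0.0095,0.0022,0,-0.05]
    - [0.0132,0.003,0,-0.07]
    - [0.017,0.0037,0,-0.09]
    - [0.0207,0.0043,0,-0.11]
    - [0.0245,0.0048,0,-0.13]
    - [0.0284,0.0053,0,-0.15]
    - [0.0322,0.0057,0,-0.17]
    - [0.036,0.006,0,-0.19]
    - [0.0399,0.0063,0,-0.21]
    - [0.0437,0.0064,0,-0.23]
    - [0.0476,0.0065,0,-0.25]
    - [0.0514,0.0065,0,-0.27]
    - [0.0543,0.0065,0,-0.285]
    - [0.0563,0.0065,0,-0.295]
    - [0.0572,0.0064,0,-0.3]
    - [0.0572,0.0064,0,-0.3]

```text
time: 14.65
ee_pos: [0.6872, 0.038, 0.158]
eef_rot: [0.721, 0.693, 0.001, -0.0]
ft_force: [-3.0, 0.5, 10.5]
width: 0.0004
```

```bash
cat > edge.py <<'E'
from h import *
p,d=imaging.camera("top");P=cloud("top",d);z=P[...,2]
m=(z>.203)&(z<.218)&(P[...,0]>.52)&(P[...,0]<.76)&(P[...,1]>.0)&(P[...,1]<.13)
L=[];R=[]
for r in range(130,250):
    cs=np.where(m[r,230:330])[0]
    if len(cs)>3:
        L.append(onplane("top",230+cs.min()-.5,r,.21)[:2]); R.append(onplane("top",230+cs.max()+.5,r,.21)[:2])
L=np.array(L);R=np.array(R);w=L[:,1]-R[:,1];k=(w>.019)&(w<.028)
print("rows",len(L),k.sum(),L[k][0],L[k][-1])
for E in(L[k],R[k]):
    c=np.polyfit(E[:,0],E[:,1],1);print("slope",c,"angle",np.pi/2+np.arctan(c[0]),"sd",np.std(E[:,1]-np.polyval(c,E[:,0])))
E
python3 chk.py c4; python3 edge.py
```

```text
t 14.65 psi 1.5310787805529793 tcp in tool-aligned gate axes mm [ -48.2 -186.3] radius 192.4245804899982 z 0.1580258717663805 F [-3.   0.5 10.5] q [ 0.36  0.61 -0.72  1.33  0.4   1.35 -0.4 ]
gate top pts 259 angle -1.5436424 centre 0.5551592 0.07745477 [[0.51047628 0.06672871]
 [0.61548008 0.08700428]]
rows 28 26 [0.59107384 0.08722038] [0.52163318 0.08859606]
slope [-0.01981079  0.09893002] angle 1.5509881258486877 sd 9.367468753027417e-18
slope [0.00202341 0.06487393] angle 1.5728197303286795 sd 0.000740649683274386
```

View pics/c4.png

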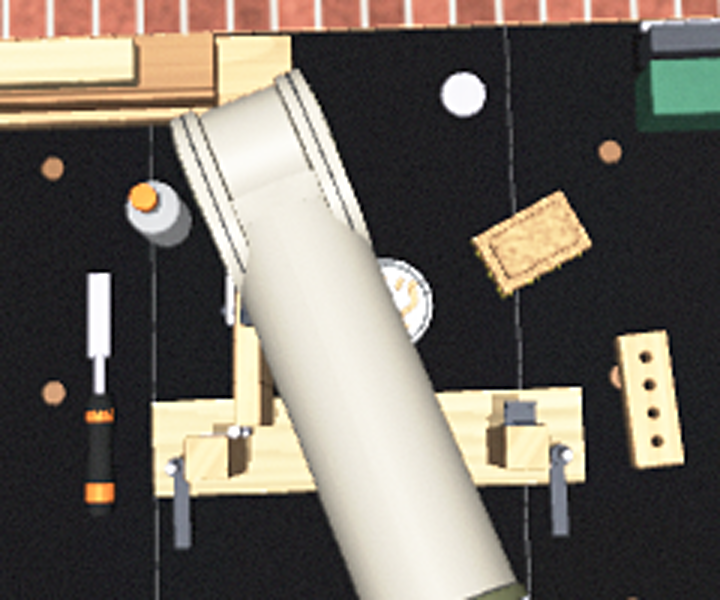

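The gate is at about 1.56 rad, with the edge fits at 1.551 and 1.573. Now I release the lever slowly, straight up.

Emit:
move_arm:
  series:
    - [0,0,-0.001,0]
    - [0,0,-0.002,0]
    - [0,0,-0.003,0]
    - [0,0,-0.004,0]
    - [0,0,-0.005,0]
    - [0,0,-0.006,0]
    - [0,0,-0.007,0]
    - [0,0,-0.008,0]
    - [0,0,-0.009,0]
    - [0,0,-0.01,0]
    - [0,0,-0.011,0]
    - [0,0,-0.012,0]
    - [0,0,-0.013,0]
    - [0,0,-0.0145,0]
    - [0,0,-0.016,0]
    - [0,0,-0.02,0]
    - [0,0,-0.03,0]
    - [0,0,-0.045,0]
    - [0,0,-0.06,0]
    - [0,0,-0.075,0]

```text
time: 16.75
ee_pos: [0.6872, 0.0364, 0.2339]
eef_rot: [0.721, 0.692, 0.0, 0.0]
ft_force: [-0.2, -0.2, -0.3]
width: -0.0001
```

Emit:
move_arm:
  series:
    - [-0.01,0,-0.015,0]
    - [-0.03,0,-0.03,0]
    - [-0.055,0,-0.04,0]
    - [-0.085,0,-0.05,0]
    - [-0.115,0,-0.05,0]
    - [-0.145,0,-0.05,0]
    - [-0.175,0,-0.05,0]
    - [-0.205,0,-0.05,0]
    - [-0.23,0,-0.05,0]
    - [-0.25,0,-0.05,0]
    - [-0.26,0,-0.05,0]
    - [-0.26,0,-0.05,0]

```text
time: 17.95
ee_pos: [0.6761, -0.225, 0.2819]
eef_rot: [0.722, 0.692, -0.0, 0.0]
ft_force: [-0.3, -0.0, 0.8]
width: 0.0007
```

```bash
python3 chk.py c5; python3 edge.py; python3 - <<'E'
from h import *
p,d=imaging.camera("side"); cv2.imwrite("pics/s5.png",cv2.resize(p[100:300,200:400,::-1],None,fx=3,fy=3,interpolation=cv2.INTER_CUBIC))
p,d=imaging.camera("top"); P=cloud("top",d); z=P[...,2]
m=(P[...,0]>.65)&(P[...,0]<.72)&(P[...,1]>.02)&(P[...,1]<.063)&(z>.14)&(z<.2);q=P[m];print("pad",len(q),np.median(q,0),np.percentile(q,[3,97],axis=0))
m=(P[...,0]>.58)&(P[...,0]<.80)&(P[...,1]>.092)&(P[...,1]<.12)&(z>.14)&(z<.22);q=P[m];print("bar",len(q))
for a in np.arange(.58,.8,.02):
    w=q[(q[:,0]>a)&(q[:,0]<a+.02)]
    if len(w): print(round(a,2),len(w),np.median(w,0).round(3))
E
```

```text
t 17.95 psi 1.5278351925646516 tcp in tool-aligned gate axes mm [-310.7 -186.6] radius 362.4694404572249 z 0.28192099980600865 F [-0.3 -0.   0.8] q [ 0.64  0.6  -0.68  1.05  0.36  1.6   0.03]
gate top pts 682 angle 1.552862 centre 0.6280279 0.07534313 [[0.51326604 0.06393571]
 [0.74254417 0.08681877]]
rows 81 79 [0.74680347 0.08413525] [0.52163318 0.08859606]
slope [-0.01981079  0.09893002] angle 1.5509881258486877 sd 1.0225036155929471e-17
slope [-0.02073888  0.07716223] angle 1.550060419103229 sd 0.0003094300916122855
pad 161 [0.68593532 0.04130488 0.17136507] [[0.67064726 0.02108466 0.15928714]
 [0.7008279  0.06256443 0.17680972]]
bar 133
0.58 7 [0.59  0.095 0.15 ]
0.6 22 [0.613 0.097 0.182]
0.62 16 [0.629 0.096 0.186]
0.64 14 [0.65  0.094 0.187]
0.66 13 [0.671 0.095 0.186]
0.68 20 [0.687 0.095 0.182]
0.7 7 [0.707 0.094 0.187]
0.72 18 [0.727 0.1   0.185]
0.74 7 [0.749 0.094 0.185]
0.76 7 [0.771 0.093 0.185]
0.78 2 [0.783 0.093 0.187]
```

View pics/c5.png

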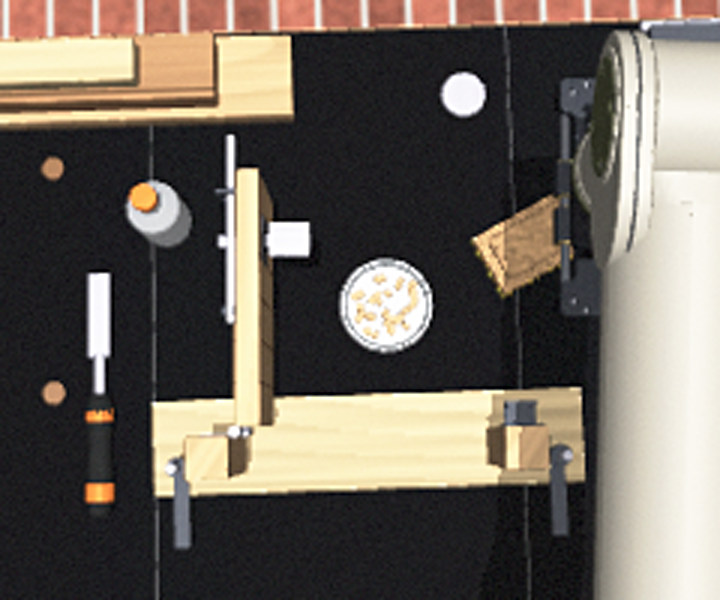

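View pics/s5.png

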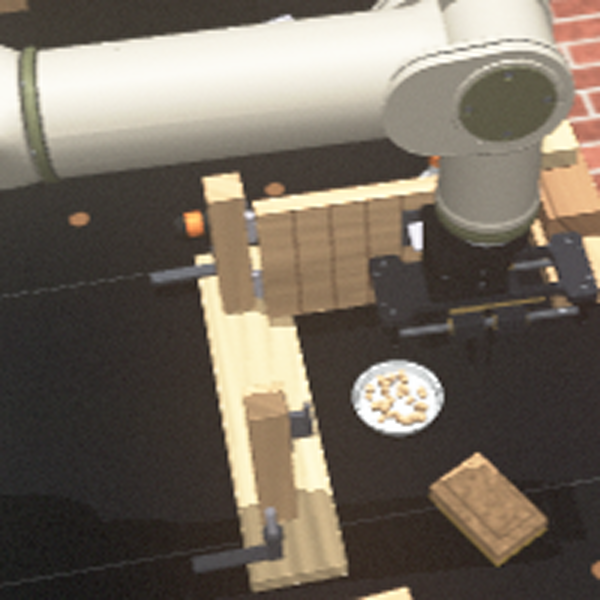

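The gate stands at 1.55 rad. The pad is back at its rest height (0.1714, against 0.1716 before) and the bar top is level at 0.185–0.187. The bystanders look untouched and the tool is clear. Handing in.

```bash
python3 -c "
from bench import r
print(r.close_job())"
```

```text
the job is handed in; nothing more can be done
None
```

The gate is open, the lever is released and the job is handed in at about 18 s. I pressed the thumb lever to its stop with the shut fingertips at 9 to 10.5 N. I swung the gate along its hinge arc at about 0.2 rad/s, then eased the lever up slowly and drew the tool clear.

**Gate:** it stands at about 1.55 rad, roughly 1° short of exactly square. I left it there rather than push it again after letting go. An earlier reading of one edge, taken with part of the gate hidden, gave 1.573. With the whole gate in view, both edges gave 1.550 to 1.551.

**Latch:** the pad is back at its starting height (171.4 mm, against 171.6 mm before). The top of the bar reads 185 to 187 mm along almost its whole length, which is its level when hanging at rest.

**Forces and bystanders:** at the end of each move, total force never read above about 11 N. It is only reported then, so I have no reading in between. The dish, sander, glue, chisel and jig look unmoved in the last views. The mallet and try square were outside the final close-up pictures; the tool did not work near them.

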